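# Pack the casting frame with the right spacer

## Task

A plaster mould sits in the wooden casting frame with a gap left between it and the end stop. Of the three wooden spacer blocks standing on the bench, find the one that fills this gap with only a little play, and stand it upright in the gap, fully down on the frame's board and about midway along the gap. Leave the other two spacers standing where they are.

Things in the scene. Friction and masses are not known exactly. Their poses are not given: they have to be found in the camera images.
- gap (a point): Gap in the fixed casting frame (grey board, white plaster mould, dark wooden end stops): a channel 46 mm wide, 120 long, 30 deep, open at both ends; its walls flare to 62 wide over the upper 14. The point is the centre of its floor, 8 above the bench (wall tops at 38). x runs along the channel, y across it from the end stop to the mould (110 wide), z up.
- spacer_a_center (a point): A plain upright wooden spacer block: its own x size (length) 60, its own y size (thickness) 24, height 100. Starts standing on the bench, loose, about 89 g. This point is its centre, 50 above its underside; z is up. Sizes in mm.
- spacer_b_center (a point): A plain upright wooden spacer block: its own x size (length) 60, its own y size (thickness) 40, height 100. Starts standing on the bench, loose, about 149 g. This point is its centre, 50 above its underside; z is up. Sizes in mm.
- spacer_c_center (a point): A plain upright wooden spacer block: its own x size (length) 60, its own y size (thickness) 56, height 100. Starts standing on the bench, loose, about 208 g. This point is its centre, 50 above its underside; z is up. Sizes in mm.
Not all that is in view belongs to the job. What is shaped like the part that bears spacer_c_center but purple or turquoise is not meant.

How it is judged:
By the outcome, as a careful person would: the job done as asked, in the order asked, and still so for the second after the job is handed in, with the robot touching nothing.
It also fails if it takes over 38 s, if anything falls off the work surface, if the arm or the gripper's body presses on something with over 40 N, if the wrist force passes 120 N, or if a joint passes its speed limit or range.

## Robot

A 6-joint arm with a two-finger parallel gripper is mounted at the origin on the work surface. World frame = base frame: x ahead of the robot, y to its left, z up, the work surface at z = 0. Lengths are in m, angles in degrees, forces in N, time in s.
With the tool pointing down it reaches from about 0.3 to 0.75 m from the base axis. Payload 8.5 kg.
Tool frame: the origin (TCP) lies at the very end of the fingers, on their centre line; the grasp point (between the pads) lies 19 mm behind it; z points along the fingers, y is the line along which they close (so a half turn about z gives the same grasp; the last joint's range is limited). The gripper opens to 85 mm and grips with 20 to 120 N. Pads are 22 mm wide; open, the fingers measure 114 mm over their backs; the gripper's body (76 mm by 85 mm) begins 54 mm behind the grasp point. The pads swing forward as they close: fully open they stand 13 mm farther back than shut.
Start: joints at [52.638, 21.807, 74.336, -0, 83.858, -12.336], TCP at [0.233, 0.498, 0.231] pointing down, gripper open.
Joint ranges: [-178.18, 178.18], [-50.72, 133.34], [12.68, 142.11], [-81.47, 261.47], [9.98, 163.14], [-165.26, 165.26]. Speed limits (degrees/s): [136.94, 136.94, 180, 180, 180, 180].

## Interface

Orientations are given as a 3x3 rotation matrix whose columns are the frame's x, y, z axes.
In Python, from rig import * gives the robot as it stands. The module is installed in compiled form; this text tells all that it offers.
- The arm moves only by the shell command python3 -m pendant 'ROWS' [OPENING] [FORCE]. ROWS is JSON, a list of rows, each a list of 2 entries, a list of its own where there are three numbers: the shift along the tool's x, y, z as a fraction of full scale, then the turn, a rotation vector about the tool's x, y, z as a fraction of full scale. A call has 1 to 8 rows; each row shifts and turns the commanded pose from where the row before left it, along the tool's axes as they then stand; what a row does not reach is not made up. Full scale, the value 1, is 40 mm for a shift and 5 degrees for a turn. A row lasts 1/8 s, in which the tool goes at most 62.5 mm and 10.7 degrees, less where a joint would pass 70% of its speed; a pose out of reach is approached as far as the arm can. A call with a number of a shift or a turn outside -1 to 1 is refused whole. A call with a gripper value outside its range is refused whole. OPENING is the opening, from 0 (shut) to 1 (fully open), set as the call begins (- or left out, the last holds). The fingers move at their own pace and stop on an object; FORCE is the grip in N (left out, the last holds). Time passes only in rows, so rows that do not move let the fingers close. It gives the time, the measured TCP pose, the force, the opening and the grip force at its end, in the units of the state.
- observe(): the state, without advancing time (a new reading comes with each control period).
- get_image(name): name is "side" or "top"; returns a dict with "img" (384x512x3 uint8, blue, green, red), "range_z" (384x512 float32, m along the optical axis (not along the pixel's ray), 0 where there is no reading), "camera_matrix" (3x3 intrinsics, pixels), "eye" and "rotation" of the camera in the world. Camera axes: x right, y down, z forward; pixel columns grow to the right and rows downward; lengths in m; the calibration is good to about 2 mm. A picture is of the moment at which its call begins.
- close_job(): hands the job in; it is judged then, once.
Trained networks look in the newest picture that a camera, given by its name, has taken for a name from the list of things; names that differ only in an ending like _2 or _b are one class to them, and where a whole thing is asked for, a point or a joint stands for the part that bears it (a point fixed in the world has none). Each returns a list of dicts, best first, with "conf" (0 to 1); they miss things now and then, are a little off and sometimes report something else, mostly with a low value. They report only what shows in the picture. A call takes as long as a camera call. They do not tell look-alikes from the thing itself.
- regions_of(camera, query): "mask" (384x512 bool, what is visible of it).
- landmark_of(camera, query): "point" ([x, y, z] in m, in world coordinates, good to about 4 mm: a listed point, or the origin of a listed thing).
The state is a dict: "time_s": time; "q": joint angles; "qvel": joint speeds; "joint_efforts": joint torques, N m; "position": TCP position; "tool_rot": TCP orientation; "ft_force": force on the tool from outside, world axes, zero at the start; "wrist_torque": the same for the moment, N m; "grip_width": finger opening in m; "gripper_force": force on a finger pad.
Only numpy, scipy, OpenCV 4.12 (cv2) and the standard library are available. Lean on these libraries where they do the work, as an engineer would, in place of code of your own. Each camera call takes 0.05 s, during which the arm holds its last target. There are 200 camera calls.

## Working session

There is one attempt and no reset: what is moved stays moved. The work goes in short steps, Python scripts to look and compute and a shell command to move; the robot and the scene stay as the last step left them, time stands still between calls to the robot, and variables do not carry over. Pictures are saved under pics/ and viewed, at most 10 in all, crops included, and the job is handed in when it is done.

```bash
mkdir -p pics
cat > h.py <<'E'
from rig import *
import numpy as np, cv2
def pts(d):
    z=d["range_z"];K=np.array(d["camera_matrix"]);v,u=np.indices(z.shape)
    c=np.stack([(u-K[0,2])/K[0,0]*z,(v-K[1,2])/K[1,1]*z,z],-1)
    p=c@np.array(d["rotation"]).T+np.array(d["eye"]);p[z==0]=np.nan
    return p
E
python3 - <<'E'
from h import *
for n in("top","side"):
    d=get_image(n);cv2.imwrite(f"pics/{n}0.png",d["img"]);np.savez(f"{n}0.npz",**d)
    print(n,np.round(d["eye"],3),np.round(d["rotation"],2).tolist())
    for q in("gap","spacer_b_center"):
        for r in landmark_of(n,q):print(q,np.round(r["point"],3),r["conf"])
print(observe()["tool_rot"],observe()["time_s"])
E
```

```text
top [ 0.373 -0.087  1.126] [[0.0, -0.99, 0.12], [-1.0, -0.0, -0.01], [0.01, -0.12, -0.99]]
gap [0.54  0.138 0.008] 0.89
spacer_b_center [ 0.484 -0.083  0.051] 0.9
side [ 0.117 -0.574  0.617] [[0.78, -0.42, 0.47], [-0.63, -0.54, 0.56], [0.02, -0.73, -0.68]]
gap [0.544 0.145 0.01 ] 0.6
spacer_b_center [ 0.485 -0.084  0.054] 0.64
[[-9.06120213e-01  4.23020200e-01 -2.63847890e-04]
 [ 4.23020274e-01  9.06120144e-01 -3.64967910e-04]
 [ 8.46890895e-05 -4.42317807e-04 -9.99999899e-01]] 0.3
```

View pics/top0.png

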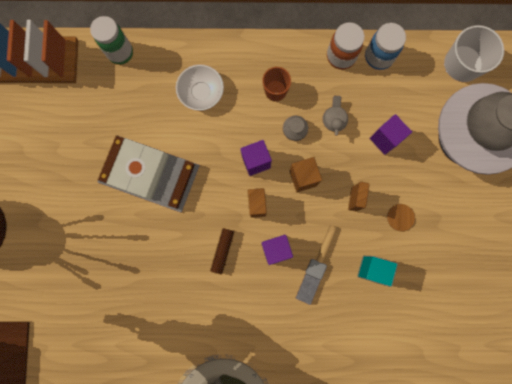

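View pics/side0.png

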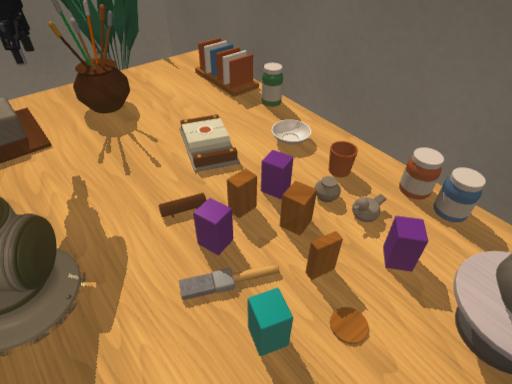

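The top view shows three brown spacers, at about (257,202), (305,174) and (359,196). The frame is at (150,172), with its gap near (170,178). Next I'll measure the block tops and the gap from the depth data.

Run:
```python
from h import *
d=dict(np.load("top0.npz"));p=pts(d)
for n,u,v in(("?",257,202),("?",305,174),("?",359,196),("pur1",256,157),("pur2",278,250)):
    m=np.zeros(p.shape[:2],bool);m[v-32:v+32,u-32:u+32]=1
    z=p[...,2];m&=(z>.092)&(z<.108)
    k,l=cv2.connectedComponents(m.astype(np.uint8))
    ids=[i for i in range(1,k)];i=min(ids,key=lambda i:np.hypot(*(np.argwhere(l==i).mean(0)-[v,u])))
    q=p[l==i];r=cv2.minAreaRect((q[:,:2]*1000).astype(np.float32));print(n,len(q),r,np.median(q[:,2]))
# frame
u0,u1,v0,v1=90,205,130,215
q=p[v0:v1,u0:u1].reshape(-1,3);q=q[q[:,2]>.005]
r=cv2.minAreaRect((q[:,:2]*1000).astype(np.float32));print("frame",r)
print(np.round(cv2.boxPoints(r)))
for dd in(-14,-7,0,7,14):
  pass
# profile along the frame's long axis
b=cv2.boxPoints(r);e=[b[1]-b[0],b[2]-b[1]];e=max(e,key=np.linalg.norm);e/=np.linalg.norm(e);e=e if e[1]<0 else -e
c=np.array(r[0]);n=np.array([-e[1],e[0]])
print("e",e)
s=(q[:,:2]*1000-c)@e;t=(q[:,:2]*1000-c)@n
for x in range(-100,140,3):
    for_=[]
    for a,bb in((-50,-20),(-20,20),(20,50)):
        m=(abs(s-x)<2)&(t>a)&(t<bb);for_.append(round(float(np.median(q[m,2])*1000),1) if m.any() else None)
    print(x,for_)
```

```text
? 450 ((484.3709716796875, -81.03527069091797), (60.272274017333984, 39.901023864746094), 4.688304901123047) 0.09953369217463737
? 616 ((553.6005859375, -196.88914489746094), (61.0151252746582, 56.83153533935547), 17.668228149414062) 0.09973777312347498
? 274 ((500.51312255859375, -325.2137451171875), (24.217618942260742, 59.5554084777832), 79.3917465209961) 0.09966259230671659
pur1 609 ((594.228271484375, -77.93142700195312), (56.77048873901367, 59.795074462890625), 21.433013916015625) 0.09946313810482632
pur2 653 ((374.5419616699219, -127.54222869873047), (55.73330307006836, 59.92972946166992), 18.240455627441406) 0.09949944107156039
frame ((568.81689453125, 197.50914001464844), (215.83917236328125, 281.39306640625), 1.108261227607727)
[[458. 336.]
 [464.  55.]
 [679.  59.]
 [674. 340.]]
e [ 0.01934172 -0.9998129 ]
-100 [34.9, 38.5, None]
-97 [35.8, 37.1, 31.7]
-94 [36.8, 37.4, 36.5]
-91 [37.1, 38.1, 35.7]
-88 [38.0, 37.6, 36.8]
-85 [37.2, 36.4, 36.6]
-82 [38.0, 37.0, 37.3]
-79 [37.2, 37.6, 36.9]
-76 [36.9, 37.9, 37.0]
-73 [36.2, 35.9, 37.9]
-70 [35.0, 36.5, 37.9]
-67 [36.1, 37.6, 
[... 776 characters left out ...]
 24.9, 36.8]
41 [6.5, 19.2, 37.3]
44 [7.8, 10.7, 34.7]
47 [7.5, 8.5, 33.5]
50 [8.1, 8.3, 26.4]
53 [7.4, 7.8, 15.9]
56 [7.4, 7.6, 8.1]
59 [7.2, 8.2, 8.2]
62 [6.8, 8.0, 8.5]
65 [7.9, 9.1, 7.3]
68 [8.7, 7.9, 8.1]
71 [6.7, 7.5, 7.9]
74 [8.2, 7.9, 7.8]
77 [25.6, 7.8, 7.7]
80 [31.9, 8.2, 8.1]
83 [35.2, 8.1, 6.4]
86 [36.6, 7.7, 7.5]
89 [36.7, 23.6, 7.6]
92 [38.3, 31.1, 8.1]
95 [37.9, 34.2, 8.2]
98 [35.0, 35.5, 20.4]
101 [33.1, 36.7, None]
104 [18.8, 37.4, 21.4]
107 [9.1, 37.9, None]
110 [6.8, 36.3, None]
113 [7.6, 33.9, None]
116 [6.9, 33.4, 6.5]
119 [6.1, 9.4, None]
122 [None, 7.9, None]
125 [None, 7.9, None]
128 [None, 8.6, None]
131 [None, 8.1, None]
134 [None, None, None]
137 [None, None, None]
```

Run:
```python
from h import *
from scipy.optimize import minimize
d=dict(np.load("top0.npz"));p=pts(d)*1000
q=p[120:225,85:210].reshape(-1,3);q=q[np.hypot(q[:,0]-540,q[:,1]-138)<70]
def prof(y): return np.interp(abs(y),[22.5,23.5,31],[8,24,38])
def f(a,full=False):
    c,s=np.cos(a[2]/57.3),np.sin(a[2]/57.3);D=q[:,:2]-a[:2]
    x=D@[c,s];y=D@[-s,c];m=(abs(x)<45)&(abs(y)<38)
    return np.mean(np.minimum(abs(prof(y)-q[:,2])[m],15))
# yaw in deg; x along channel
b=min((minimize(f,[540,138,w],method="Nelder-Mead",options=dict(initial_simplex=[[540,138,w],[550,138,w],[540,150,w],[540,138,w+8]])) for w in range(-90,90,15)),key=lambda r:r.fun)
a=b.x;print(a,b.fun)
c,s=np.cos(a[2]/57.3),np.sin(a[2]/57.3);D=q[:,:2]-a[:2];x=D@[c,s];y=D@[-s,c]
# lengthwise extent of walls + board
Q=p[120:225,85:210].reshape(-1,3);D=Q[:,:2]-a[:2];x=D@[c,s];y=D@[-s,c]
for lo,hi,n in((5,12,"floor"),(30,45,"walls")):
    m=(Q[:,2]>lo)&(Q[:,2]<hi)&(abs(y)<(20 if n=="floor" else 50))&(abs(x)<90)
    print(n,np.percentile(x[m],[0.5,2,98,99.5]),np.percentile(y[m],[1,99]))
```

```text
[537.59229107 144.09990748 -19.61002339] 2.118652205777628
floor [-55.24611861 -53.5548736   70.93990172  72.90836351] [-18.85096752  19.65612983]
walls [-50.82541029 -49.07337196  66.30070522  68.25304595] [-48.17036392  49.63626194]
```

```bash
cat >> h.py <<'E'
def go(x,y,z,w):
    "shift in tool axes (full-scale units) and tool-z turn (units of 5deg) to TCP (mm), tool y axis at w deg"
    s=observe();R=np.array(s["tool_rot"]);P=np.array(s["position"])*1000
    cur=np.degrees(np.arctan2(R[1,1],R[0,1]));t=-((w-cur+90)%180-90)
    Rd=np.array([[np.sin(w/57.29578),np.cos(w/57.29578),0],[-np.cos(w/57.29578),np.sin(w/57.29578),0],[0,0,-1.]])
    if Rd[:,1]@R[:,1]<0: Rd[:,:2]*=-1
    from scipy.spatial.transform import Rotation as Q
    print("pos",np.round(P,1),"yaw",round(cur,2),"t",s["time_s"],"q6",s["q"][5],"F",np.round(s["ft_force"],1),"grip",s["grip_width"],s["gripper_force"])
    print("shift now",np.round(R.T@(np.array([x,y,z])-P)/40,3),"shift if turned first",np.round(Rd.T@(np.array([x,y,z])-P)/40,3),"rotvec",np.round(Q.from_matrix(R.T@Rd).as_rotvec(degrees=True)/5,3))
E
python3 -c "
from h import *
go(484.4,-81,180,94.7)"
```

```text
pos [232.6 498.3 231.1] yaw 64.97 t 0.3 q6 -12.33694358549867 F [ 0.1 -0.1 -0.7] grip 0.08554505486764936 0.0Traceback (most recent call last):
  File "<string>", line 3, in <module>
    go(484.4,-81,180,94.7)
    ~~^^^^^^^^^^^^^^^^^^^^
  File "h.py", line 16, in go
    print("shift now",np.round(R.T@(np.array([x,y,z])-P)/40,3),"shift if turned first",np.round(Rd.T@(np.array([x,y,z])-P)/40,3),"rotvec",np.round(Q.from_matrix(R.T@Rd).as_rotvec(degrees=True)/5,3))
                                                                                                                                                   ~~~~~~~~~~~~~^^^^^^^^
  File "scipy/spatial/transform/_rotation.pyx", line 1143, in scipy.spatial.transform._rotation.Rotation.from_matrix
ValueError: Non-positive determinant (left-handed or null coordinate frame) in rotation matrix 0: [[-8.68411638e-01  4.95843947e-01 -8.46890895e-05]
 [ 4.95843868e-01  8.68411575e-01  4.42317807e-04]
 [-2.92865593e-04 -3.42121366e-04  9.99999899e-01]].
```

```bash
sed -i 's|Rd=np.array(\[\[np.sin(w/57.29578),|Rd=np.array([[-np.sin(w/57.29578),|; s|\[-np.cos(w/57.29578),np.sin|[np.cos(w/57.29578),np.sin|' h.py
python3 -c "
from h import *
go(484.4,-81,180,94.7)"
```

```text
pos [232.6 498.3 231.1] yaw 64.97 t 0.3 q6 -12.33694358549867 F [ 0.1 -0.1 -0.7] grip 0.08554505486764936 0.0
shift now [-11.83  -10.459   1.282] shift if turned first [ -5.087 -14.949   1.278] rotvec [-5.000e-03 -2.000e-03 -5.945e+00]
```

```bash
python3 -m pendant '[[[-0.8,-0.7,0],[0,0,0]],[[-0.8,-0.7,0],[0,0,0]],[[-0.8,-0.7,0],[0,0,0]],[[-0.8,-0.7,0],[0,0,0]],[[-0.8,-0.7,0],[0,0,0]],[[-0.8,-0.7,0],[0,0,0]],[[-0.8,-0.7,0],[0,0,0]],[[-0.8,-0.7,0],[0,0,0]]]' 1
python3 -m pendant '[[[0,0,0],[0,0,-1]],[[0,0,0],[0,0,-1]],[[0,0,0],[0,0,-1]],[[0,0,0],[0,0,-1]],[[0,0,0],[0,0,-1]],[[0,0,0],[0,0,-0.95]],[[0,0,0],[0,0,0]]]'
python3 -c "
from h import *
go(484.4,-81,180,94.7)"
```

```text
time_s: 1.3
position: [0.3702, 0.1858, 0.2315]
tool_rot: [[-0.906, 0.423, 0.0], [0.423, 0.906, 0.0], [-0.0, 0.0, -1.0]]
ft_force: [0.9, 0.2, 0.5]
grip_width: 0.0859
gripper_force: 0.0
time_s: 2.17
position: [0.3698, 0.1871, 0.2313]
tool_rot: [[-0.997, -0.082, 0.0], [-0.082, 0.997, -0.0], [-0.0, -0.0, -1.0]]
ft_force: [-0.8, 0.8, 0.2]
grip_width: 0.0853
gripper_force: 0.0
pos [369.8 187.1 231.3] yaw 94.68 t 2.175 q6 -84.32091346411711 F [-0.8  0.8  0.2] grip 0.08530489270956189 0.0
shift now [-2.307 -6.913  1.284] shift if turned first [-2.306 -6.914  1.284] rotvec [-0.     0.    -0.003]
```

```bash
python3 -m pendant '[[[-0.3,-0.9,0.16],[0,0,0]],[[-0.3,-0.9,0.16],[0,0,0]],[[-0.3,-0.9,0.16],[0,0,0]],[[-0.3,-0.9,0.16],[0,0,0]],[[-0.3,-0.9,0.16],[0,0,0]],[[-0.3,-0.9,0.16],[0,0,0]],[[-0.3,-0.9,0.16],[0,0,0]],[[-0.2,-0.61,0.16],[0,0,0]]]'
python3 -m pendant '[[[0,0,0],[0,0,0]],[[0,0,0],[0,0,0]]]'
python3 - <<'E'
from h import *
go(484.4,-81,57,94.7)
d=get_image("top");print([(np.round(r["point"],3),r["conf"]) for r in landmark_of("top","spacer_b_center")][:3])
E
```

```text
time_s: 3.18
position: [0.4848, -0.0824, 0.1798]
tool_rot: [[-0.997, -0.079, 0.0], [-0.079, 0.997, -0.0], [-0.0, -0.0, -1.0]]
ft_force: [-0.2, 0.4, -0.9]
grip_width: 0.0852
gripper_force: 0.0
time_s: 3.42
position: [0.484, -0.0802, 0.1803]
tool_rot: [[-0.997, -0.082, -0.0], [-0.082, 0.997, 0.0], [0.0, 0.0, -1.0]]
ft_force: [-0.5, 0.6, -0.5]
grip_width: 0.0853
gripper_force: 0.0
pos [484.  -80.2 180.3] yaw 94.69 t 3.425 q6 -117.95825824225798 F [-0.5  0.6 -0.5] grip 0.08531723733980644 0.0
shift now [-0.008 -0.023  3.081] shift if turned first [-0.008 -0.022  3.081] rotvec [ 0.003 -0.002 -0.002]
[(array([ 0.487, -0.079,  0.05 ]), 0.43)]
```

```bash
python3 -m pendant '[[[-0.01,-0.02,0.6],[0,0,0]],[[0,0,0.6],[0,0,0]],[[0,0,0.6],[0,0,0]],[[0,0,0.6],[0,0,0]],[[0,0,0.5],[0,0,0]],[[0,0,0.18],[0,0,0]],[[0,0,0],[0,0,0]],[[0,0,0],[0,0,0]]]'
python3 -m pendant '[[[0,0,0],[0,0,0]],[[0,0,0],[0,0,0]],[[0,0,0],[0,0,0]],[[0,0,0],[0,0,0]],[[0,0,0],[0,0,0]],[[0,0,0],[0,0,0]],[[0,0,0],[0,0,0]],[[0,0,0],[0,0,0]]]' 0 40
```

```text
time_s: 4.53
position: [0.4852, -0.0816, 0.0577]
tool_rot: [[-0.997, -0.083, 0.001], [-0.083, 0.997, -0.001], [-0.001, -0.001, -1.0]]
ft_force: [0.1, -0.6, 0.1]
grip_width: 0.0853
gripper_force: 0.0
time_s: 5.52
position: [0.4849, -0.0816, 0.0571]
tool_rot: [[-0.997, -0.082, 0.0], [-0.082, 0.997, -0.0], [-0.0, -0.0, -1.0]]
ft_force: [-1.3, 0.2, 6.0]
grip_width: 0.0395
gripper_force: 46.0
```

```bash
python3 -m pendant '[[[0,0,-0.3],[0,0,0]],[[0,0,-0.6],[0,0,0]],[[0,0,-0.6],[0,0,0]],[[0,0,-0.6],[0,0,0]],[[0,0,-0.4],[0,0,0]],[[0,0,0],[0,0,0]]]'
python3 -m pendant '[[[0,0,0],[0,0,0.9]],[[0,0,0],[0,0,0.9]],[[0,0,0],[0,0,0.9]],[[0,0,0],[0,0,0.9]],[[0,0,0],[0,0,0.9]],[[0,0,0],[0,0,0.36]],[[0,0,0],[0,0,0]]]'
python3 -c "
from h import *
go(545.8,141.2,157,70.4)"
```

```text
time_s: 6.28
position: [0.4851, -0.0817, 0.158]
tool_rot: [[-0.997, -0.082, 0.002], [-0.082, 0.997, -0.001], [-0.002, -0.001, -1.0]]
ft_force: [-0.5, 0.1, -1.4]
grip_width: 0.0399
gripper_force: 45.4
time_s: 7.15
position: [0.4846, -0.0815, 0.1565]
tool_rot: [[-0.942, 0.334, -0.001], [0.334, 0.942, 0.0], [0.001, 0.0, -1.0]]
ft_force: [0.1, -0.7, -1.7]
grip_width: 0.0396
gripper_force: 45.5
pos [484.6 -81.5 156.5] yaw 70.47 t 7.15 q6 -93.85133841952886 F [ 0.1 -0.7 -1.7] grip 0.03956280213203492 45.490960478782654
shift now [ 0.419  5.759 -0.011] shift if turned first [ 0.426  5.758 -0.012] rotvec [ 0.    -0.01   0.014]
```

```bash
python3 -m pendant '[[[0.06,0.5,0],[0,0,0]],[[0.06,0.9,0],[0,0,0]],[[0.06,0.9,0],[0,0,0]],[[0.06,0.9,0],[0,0,0]],[[0.06,0.9,0],[0,0,0]],[[0.06,0.9,0],[0,0,0]],[[0.06,0.6,0],[0,0,0]],[[0,0.16,0],[0,0,0]]]'
python3 -m pendant '[[[0,0,0],[0,0,0]],[[0,0,0],[0,0,0]]]'
python3 - <<'E'
from h import *
go(545.8,141.2,66,70.4)
for n in("top","side"):
    d=get_image(n);cv2.imwrite(f"pics/{n}1.png",cv2.resize(d["img"],None,fx=1.5,fy=1.5));np.savez(f"{n}1.npz",**d)
    print(n,[(np.round(r["point"],3),r["conf"]) for r in landmark_of(n,"gap")][:2],[(np.round(r["point"],3),r["conf"]) for r in landmark_of(n,"spacer_b_center")][:4])
E
```

```text
time_s: 8.15
position: [0.5461, 0.1422, 0.1566]
tool_rot: [[-0.943, 0.333, -0.0], [0.333, 0.943, -0.0], [0.0, -0.0, -1.0]]
ft_force: [0.2, -0.2, -0.6]
grip_width: 0.0394
gripper_force: 45.4
time_s: 8.4
position: [0.546, 0.1403, 0.1569]
tool_rot: [[-0.942, 0.336, -0.0], [0.336, 0.942, -0.0], [0.0, -0.0, -1.0]]
ft_force: [-0.1, -0.7, -1.2]
grip_width: 0.0395
gripper_force: 45.4
pos [546.  140.3 156.9] yaw 70.38 t 8.4 q6 -67.99784585199353 F [-0.1 -0.7 -1.2] grip 0.039456802598697334 45.36953866481781
shift now [0.013 0.021 2.272] shift if turned first [0.013 0.02  2.272] rotvec [-0.004 -0.002 -0.003]
top [(array([0.542, 0.139, 0.006]), 0.74)] [(array([ 0.554, -0.195,  0.049]), 0.63), (array([0.546, 0.138, 0.152]), 0.41)]
side [(array([0.545, 0.143, 0.005]), 0.6)] [(array([0.546, 0.139, 0.151]), 0.68), (array([0.541, 0.144, 0.005]), 0.62)]
```

View pics/side1.png

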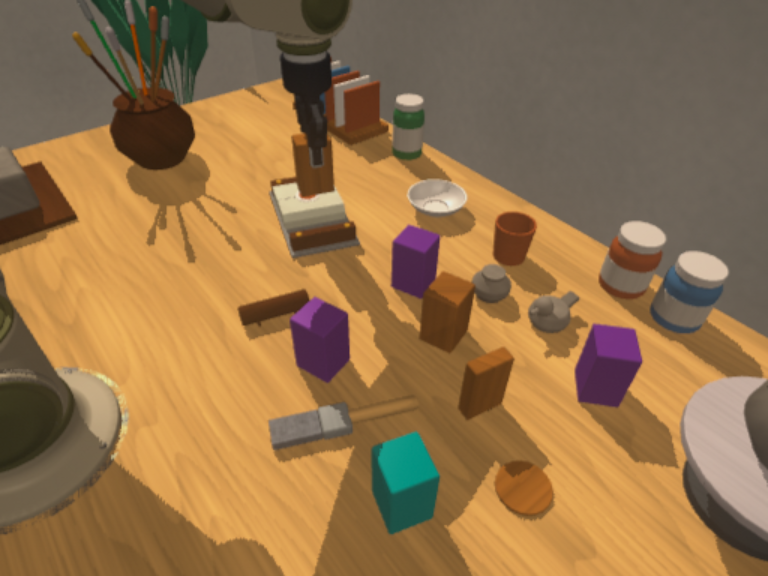

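The side view shows the block held upright at about (313,165), over the frame at (315,220). I'll lower it in small steps and watch the force.

```bash
python3 -m pendant '[[[0.01,0.02,0.5],[0,0,0]],[[0,0,0.5],[0,0,0]],[[0,0,0.4],[0,0,0]],[[0,0,0.2],[0,0,0]],[[0,0,0],[0,0,0]]]'
python3 -m pendant '[[[0,0,0.12],[0,0,0]],[[0,0,0.12],[0,0,0]],[[0,0,0],[0,0,0]]]'
python3 -c "
from h import *
go(545.8,141.2,66,70.4)"
```

```text
time_s: 9.32
position: [0.546, 0.142, 0.0928]
tool_rot: [[-0.942, 0.335, -0.001], [0.335, 0.942, -0.0], [0.001, -0.0, -1.0]]
ft_force: [-0.3, -0.3, -0.2]
grip_width: 0.0394
gripper_force: 45.5
time_s: 9.7
position: [0.5459, 0.142, 0.0831]
tool_rot: [[-0.942, 0.335, -0.0], [0.335, 0.942, -0.0], [0.0, -0.0, -1.0]]
ft_force: [-1.0, -0.0, -1.1]
grip_width: 0.0395
gripper_force: 45.5
pos [545.9 142.   83.1] yaw 70.43 t 9.7 q6 -67.86528220964715 F [-1.  -0.  -1.1] grip 0.03952912559415008 45.51339626312256
shift now [-0.004 -0.02   0.427] shift if turned first [-0.004 -0.02   0.427] rotvec [-0.003 -0.005  0.005]
```

```bash
python3 -m pendant '[[[0,-0.02,0.12],[0,0,0]],[[0,0,0],[0,0,0]]]'
python3 -m pendant '[[[0,0,0.12],[0,0,0]],[[0,0,0.07],[0,0,0]],[[0,0,0],[0,0,0]]]'
python3 -c "
from h import *
go(545.8,141.2,65,70.4)"
```

```text
time_s: 9.95
position: [0.5456, 0.1412, 0.0782]
tool_rot: [[-0.942, 0.335, -0.001], [0.335, 0.942, -0.0], [0.001, -0.0, -1.0]]
ft_force: [0.2, -0.0, -1.3]
grip_width: 0.0397
gripper_force: 45.5
time_s: 10.32
position: [0.5456, 0.1413, 0.0706]
tool_rot: [[-0.942, 0.335, -0.001], [0.335, 0.942, -0.0], [0.001, -0.0, -1.0]]
ft_force: [0.7, 0.1, -0.9]
grip_width: 0.0395
gripper_force: 45.5
pos [545.6 141.3  70.6] yaw 70.42 t 10.325 q6 -67.94016745908559 F [ 0.7  0.1 -0.9] grip 0.039482668732545884 45.5134391784668
shift now [-0.005 -0.     0.14 ] shift if turned first [-0.005 -0.     0.14 ] rotvec [-0.003 -0.006  0.005]
```

```bash
python3 -m pendant '[[[0,0,0.07],[0,0,0]],[[0,0,0],[0,0,0]]]'
python3 -m pendant '[[[0,0,0.04],[0,0,0]],[[0,0,0],[0,0,0]]]'
python3 -m pendant '[[[0,0,0.04],[0,0,0]],[[0,0,0],[0,0,0]]]'
```

```text
time_s: 10.58
position: [0.5457, 0.1413, 0.0679]
tool_rot: [[-0.942, 0.335, -0.0], [0.335, 0.942, -0.0], [0.0, -0.0, -1.0]]
ft_force: [-0.3, -0.2, -0.9]
grip_width: 0.0393
gripper_force: 45.5
time_s: 10.82
position: [0.5457, 0.1413, 0.0664]
tool_rot: [[-0.942, 0.335, -0.0], [0.335, 0.942, -0.0], [0.0, -0.0, -1.0]]
ft_force: [-0.6, 0.4, -1.7]
grip_width: 0.0398
gripper_force: 45.5
time_s: 11.08
position: [0.5459, 0.1413, 0.0652]
tool_rot: [[-0.942, 0.335, 0.001], [0.335, 0.942, 0.0], [-0.001, 0.0, -1.0]]
ft_force: [-0.3, 0.5, 1.9]
grip_width: 0.0392
gripper_force: 45.7
```

Contact is just starting, at the expected height. I'll press slightly more, then release.

```bash
python3 -m pendant '[[[0,0,0.03],[0,0,0]],[[0,0,0],[0,0,0]]]'
python3 -m pendant '[[[0,0,0],[0,0,0]],[[0,0,0],[0,0,0]],[[0,0,0],[0,0,0]],[[0,0,0],[0,0,0]],[[0,0,0],[0,0,0]],[[0,0,0],[0,0,0]],[[0,0,0],[0,0,0]],[[0,0,0],[0,0,0]]]' 1
python3 -m pendant '[[[0,0,-0.2],[0,0,0]],[[0,0,-0.5],[0,0,0]],[[0,0,-0.8],[0,0,0]],[[0,0,-0.8],[0,0,0]],[[0,0,-0.8],[0,0,0]],[[0,0,-0.3],[0,0,0]]]'
python3 -m pendant '[[[0.9,0,0],[0,0,0]],[[0.9,0,0],[0,0,0]],[[0.9,0,0],[0,0,0]],[[0.9,0,0],[0,0,0]],[[0.9,0,0],[0,0,0]],[[0.5,0,0],[0,0,0]],[[0,0,0],[0,0,0]]]'
python3 - <<'E'
from h import *
for n in("top","side"):
    d=get_image(n);cv2.imwrite(f"pics/{n}2.png",cv2.resize(d["img"],None,fx=1.5,fy=1.5))
    if n=="top":
        p=pts(d)*1000;m=(p[...,2]>95)&(p[...,2]<120)&(np.hypot(p[...,0]-546,p[...,1]-141)<50);q=p[m]
        print(len(q),cv2.minAreaRect(q[:,:2].astype(np.float32)),np.median(q[:,2]))
E
```

```text
time_s: 11.32
position: [0.546, 0.1413, 0.0651]
tool_rot: [[-0.942, 0.335, 0.002], [0.335, 0.942, -0.0], [-0.002, 0.0, -1.0]]
ft_force: [-3.4, 0.3, 11.8]
grip_width: 0.0397
gripper_force: 46.6
time_s: 12.32
position: [0.5458, 0.1413, 0.0637]
tool_rot: [[-0.942, 0.335, 0.0], [0.335, 0.942, 0.0], [-0.0, 0.0, -1.0]]
ft_force: [0.1, -0.8, -0.2]
grip_width: 0.0855
gripper_force: 0.0
time_s: 13.08
position: [0.5462, 0.1413, 0.2018]
tool_rot: [[-0.942, 0.335, 0.003], [0.335, 0.942, 0.0], [-0.003, 0.001, -1.0]]
ft_force: [-0.0, 0.2, -1.2]
grip_width: 0.0857
gripper_force: 0.0
time_s: 13.95
position: [0.3568, 0.2085, 0.1997]
tool_rot: [[-0.943, 0.334, 0.0], [0.334, 0.943, -0.0], [-0.0, -0.0, -1.0]]
ft_force: [0.2, 0.1, -0.5]
grip_width: 0.0851
gripper_force: 0.0
474 ((545.8536987304688, 140.96044921875), (40.856712341308594, 59.808387756347656), 71.12320709228516) 107.22143108999683
```

View pics/side2.png

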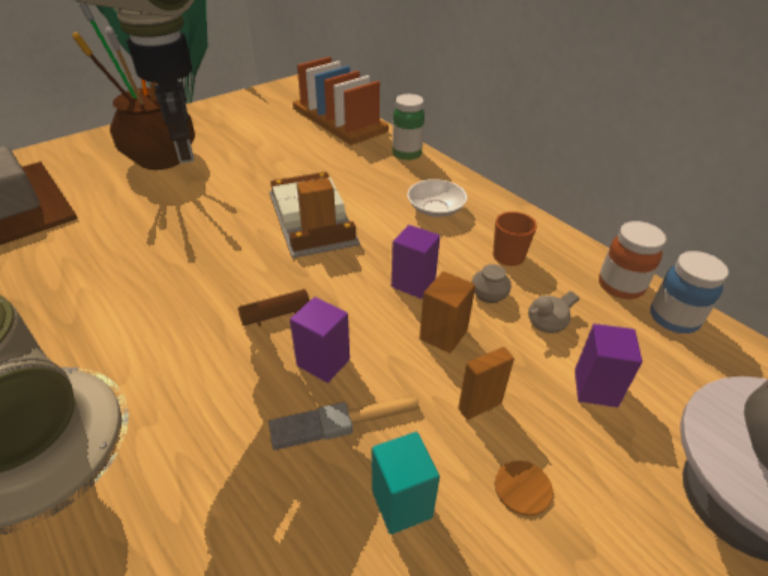

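View pics/top2.png

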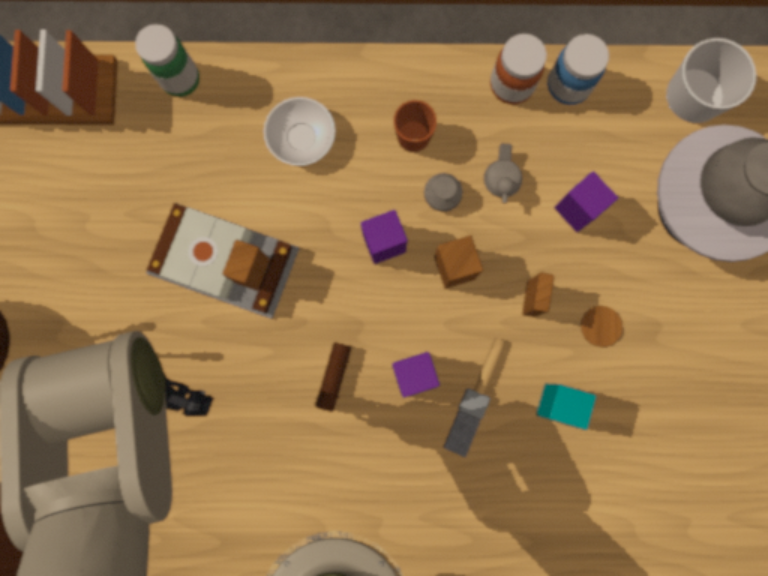

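Both views show the block upright in the gap: top view about (245,262), side view about (317,205). Its top is at 107 mm, so it is fully down. It is centred along the gap, and the other two spacers are still standing in their places.

```bash
python3 -c "
from rig import *
print(close_job())"
```

```text
the job is handed in; nothing more can be done
None
```

I stood spacer B (the 40 mm one) upright in the gap, fully down on the board and midway along it, left the other two spacers where they were, and handed the job in at about 14 s.

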